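Unscrew the orange canister lid

TASK

Somebody left the spice tin standing on the orange lid of the kitchen canister: take it off and stand it upright on the middle of the cork coaster first. Then unscrew the tight orange lid anticlockwise just until its threads let go, with the rack bracing the jar so that the jar stays seated and upright in its socket, and lift the lid straight up. Finish while still holding the lid level, clear of the jar and a few centimetres (about 3 cm) straight above its mouth, without letting go; leave all the other things where they are.

Things in the scene. Friction and masses are not known exactly. Their poses are not given: they have to be found in the camera images.
- tin_center (a point): centre (half-way up) of the spice tin: steel cylinder with a green band, 46 mm across, 60 mm tall, about 120 g; at the start it stands loose on top of the orange lid. z axis up along the tin
- coaster_top (a point): centre of the top face of the round cork coaster, 100 mm across, 6 mm thick, fixed flat on the counter
- cap_center (a point): centre (half-way up) of the jar's orange lid: twelve-sided, 64 mm across flats, 22 mm tall, hollow, about 60 g; flats every 30 degrees, one facing its own +x, where a white stripe on its top points. z up. Screwed on tight: a springy seal pushes it up against the threads with 5 to 9 N. May rise up to 3 mm while unscrewing, then lifts straight off; closed, its lower edge is 16 mm below the mouth
- cap_mark (a point): point on the rim of the orange lid at the end of its white stripe, 30 mm from its axis along its own +x, half-way up. Opening turns it anticlockwise from above (positive about z): the threads let go after 48 to 58 degrees from the start, and a stop blocks it beyond about 84; so one turn of about 70 degrees (1.2 rad) frees the lid
- jar_mouth (a point): centre of the mouth (top of the neck) of the target jar, on the jar's axis, 108 mm above its underside. The seal stands 2 mm higher (up to 5 mm when the lid is off)
- jar: target jar: white canister with orange panels and lid, body 74 mm square, 75 mm tall, then a round shoulder 54 mm across up to 84 mm and a threaded neck 53 mm across; 0.5 to 0.8 kg, loose in a rack socket with 2 mm play all round, which stops it turning but not being lifted. Origin: centre of its underside, z up. Closed, the lid's +x is 0 to 10 degrees anticlockwise of the jar's
- rack: wooden canister rack fixed to the counter, 98 x 350 mm, walls 35 mm high, base 10 mm thick; three square sockets 115 mm apart along its y axis. Origin: centre of its underside
- jar_b: white square canister with a dark wooden lid, 74 mm square, 112 mm tall, in a rack socket; a bystander. Origin: centre of its underside
- jar_c: the other canister with a dark wooden lid, same as jar_b; a bystander
- mug: black mug, 80 mm across, 90 mm tall, loose on the counter; a bystander. Origin: centre of its underside
- plate: black dinner plate, 220 mm across, 18 mm high; a bystander. Origin: centre of its underside
- soap: soap bottle with blue label, 60 mm across, 160 mm tall; a bystander left of the rack. Origin: centre of its underside
- dish_liquid: yellow washing-up bottle with red cap, 52 mm across, 170 mm tall; a bystander left of the rack. Origin: centre of its underside
- timer: round black kitchen timer with white face, 68 mm across, 36 mm high; a bystander behind the rack. Origin: centre of its underside
Mind the look-alikes: they are no part of the job. What is shaped like the part that bears tin_center but blue, pink or purple is not meant.

How it is judged:
By the outcome, as a careful person would: the job done as asked, in the order asked, and still so for the second after the job is handed in, while the arm keeps its last pose, push and grip.
It also fails if it takes over 48 s, if anything falls off the work surface, if the arm or the gripper's body presses on something with over 40 N, if the wrist force passes 120 N, or if a joint passes its speed limit or range.

ROBOT

A 6-joint arm with a two-finger parallel gripper is mounted at the origin on the work surface. World frame = base frame: x ahead of the robot, y to its left, z up, the work surface at z = 0. Lengths are in mm, angles in rad, forces in N, time in s.
With the tool pointing down it reaches from about 300 to 775 mm from the base axis. Payload 14.6 kg.
Tool frame: the origin (TCP) lies where the fingers leave the gripper's body, on its centre line; the fingertips stand 97 mm ahead of it and the grasp point (between the pads) lies ahead of it (grip_depth is the z of the grasp point in the tool frame, in mm); z points along the fingers, y is the line along which they close (so a half turn about z gives the same grasp; the last joint's range is limited). The gripper opens to 94 mm and grips with 3 to 60 N. Pads are 16 mm wide; open, the fingers measure 119 mm over their backs; the gripper's body (75 mm by 177 mm) begins 78 mm behind the grasp point.
Start: joints at [-1.353, 0.3, 1.521, -0, 1.321, -0.067], TCP at [154.524, -527.837, 302.646] pointing down, gripper open.
Joint ranges: [-3.03, 3.03], [-0.79, 2.21], [0.23, 2.52], [-1.04, 4.18], [0, 3.07], [-2.55, 2.55]. Speed limits (rad/s): [2.22, 2.22, 2.57, 3.14, 3.14, 3.14].

INTERFACE

Orientations are given as [roll, pitch, yaw] about the fixed x, y, z axes, in that order (R = Rz(yaw) Ry(pitch) Rx(roll)).
In Python, from cell import read_state, camera, sign_off, regions_of, spot_point, grip_depth gives the robot as it stands. The module is installed in compiled form; this text tells all that it offers.
- The arm moves only by the tool send_rows, never from a script. Its argument "series" is a list of rows, each a list of 3 entries, a list of its own where there are three numbers: the shift along the world's x, y, z in mm, then the turn about the world's z in degrees, then the closure, from -1 (fully open) to 1 (shut), so that 0 is half open. A call has 1 to 12 rows; each row shifts and turns the commanded pose from where the row before left it; what a row does not reach is not made up. A row lasts 1/10 s, in which the tool goes at most 50 mm and 8.59 degrees, less where a joint would pass 70% of its speed; a pose out of reach is approached as far as the arm can. A call is refused whole if a number of a shift passes 50 or a number of a turn 8.59, either way. A call with a gripper value outside its range is refused whole. The fingers move at their own pace and stop on an object; "squeeze" is the grip in N (left out, the last holds). Time passes only in rows, so rows that do not move let the fingers close. It gives the time, the measured TCP pose, the force, the opening and the grip force at its end, in the units of the state.
- read_state(): the state, without advancing time (a new reading comes with each control period).
- camera(name): name is "scene" or "top" or "wrist"; returns a dict with "color" (384x512x3 uint8, blue, green, red), "fx", "fy", "cx", "cy" (pixels), "dist" ([k1, k2, p1, p2, k3] as OpenCV has them; the pictures are not rectified), "camera_from_world" (4x4, takes a point from world to camera coordinates). Camera axes: x right, y down, z forward; pixel columns grow to the right and rows downward; lengths in mm; the calibration is good to about 2 mm. A picture is of the moment at which its call begins. There is no depth.
- sign_off(): hands the job in; it is judged then, once.
Trained networks look in a picture, given as the dict that the camera call returned (one of the last four; its "shot" number tells which), for a name from the list of things; names that differ only in an ending like _2 or _b are one class to them, and where a whole thing is asked for, a point or a joint stands for the part that bears it (a point fixed in the world has none). Each returns a list of dicts, best first, with "confidence" (0 to 1); they miss things now and then, are a little off and sometimes report something else, mostly with a low value. They report only what shows in the picture. A call takes as long as a camera call. They do not tell look-alikes from the thing itself.
- regions_of(thing, picture): "mask" (384x512 bool, what is visible of it).
- spot_point(thing, picture): "point" ([x, y, z] in mm, in the coordinates of the camera as it stood for that picture, good to about 4 mm: a listed point, or the origin of a listed thing).
The state is a dict: "clock": time; "joints": joint angles; "qd": joint speeds; "effort": joint torques, N m; "eef_pos": TCP position; "eef_rot": TCP orientation; "wrist_force": force on the tool from outside, world axes, zero at the start; "moment": the same for the moment, N m; "finger_gap": finger opening in mm; "finger_force": force on a finger pad.
Only numpy, scipy, OpenCV 4.12 (cv2) and the standard library are available. Lean on these libraries where they do the work, as an engineer would, in place of code of your own. Each camera call takes 0.05 s, during which the arm holds its last target. There are 200 camera calls.

## Working session

There is one attempt and no reset: what is moved stays moved. The work goes in short steps, Python scripts to look and compute and a tool call to move; the robot and the scene stay as the last step left them, time stands still between calls to the robot, and variables do not carry over. Pictures are saved under pics/ and viewed, at most 10 in all, crops included, and the job is handed in when it is done.

Besides the shell and the picture viewer there is one more tool, called after ">>>" as name(argument=value, ...) on one line, values as JSON. send_rows: Moves the arm, as the interface text tells. Its arguments: {"type":"object","properties":{"series":{"type":"array"},"squeeze":{"type":"number"}},"required":["series"]}

```bash
mkdir -p pics; cat > h.py <<'E'
import numpy as np, cv2
from cell import *
def w(p,pic):
    T=np.linalg.inv(pic["camera_from_world"]); return (T@np.r_[p,1])[:3]
def px(P,pic):
    c=(np.array(pic["camera_from_world"])@np.r_[P,1])[:3]
    K=np.array([[pic["fx"],0,pic["cx"]],[0,pic["fy"],pic["cy"]],[0,0,1.]])
    return cv2.projectPoints(c.reshape(1,3),np.zeros(3),np.zeros(3),K,np.array(pic["dist"],float))[0].ravel().round(0)
def find(names,pic,n=4):
    for t in names:
        for d in spot_point(t,pic)[:n]:
            P=w(d["point"],pic); print(t,round(d["confidence"],2),P.round(0),px(P,pic))
E
python3 - <<'E'
from h import *
a=camera("scene");b=camera("top")
cv2.imwrite("pics/1.png",cv2.resize(np.vstack([a["color"],b["color"]]),None,fx=.78,fy=.78))
N="tin_center coaster_top cap_center cap_mark jar_mouth jar rack jar_b mug plate soap dish_liquid timer".split()
for p in (a,b): print('--');find(N,p)
s=read_state();print(s);print(grip_depth)
E
```

```text
--
tin_center 0.94 [774. 173.  31.] [319. 299.]
tin_center 0.85 [407.  94.  33.] [328. 184.]
tin_center 0.81 [605.  42. 155.] [293. 195.]
tin_center 0.78 [713.  97.  30.] [296. 266.]
coaster_top 0.87 [382. 214.   5.] [367. 196.]
coaster_top 0.62 [600.  38.  10.] [288. 230.]
cap_center 0.77 [598.  40. 115.] [292. 204.]
cap_mark 0.56 [622.  48. 113.] [291. 212.]
jar_mouth 0.7 [598.  40. 120.] [292. 203.]
jar 0.75 [593. 153.   8.] [330. 242.]
jar 0.73 [601.  37.   8.] [287. 231.]
jar 0.7 [602. -76.  10.] [249. 218.]
rack 0.84 [601.  37.   1.] [287. 233.]
jar_b 0.75 [593. 153.   8.] [330. 242.]
jar_b 0.73 [601.  37.   8.] [287. 231.]
jar_b 0.7 [602. -76.  10.] [249. 218.]
mug 0.96 [ 402. -201.    1.] [239. 166.]
plate 0.86 [ 607. -453.    3.] [137. 185.]
soap 0.78 [663. 334.  -2.] [395. 290.]
dish_liquid 0.71 [548. 344.   2.] [406. 254.]
dish_liquid 0.19 [597.  39. 121.] [292. 202.]
timer 0.82 [774. -32.  -1.] [238. 275.]
--
tin_center 0.76 [406.  88.  31.] [208. 264.]
tin_center 0.76 [774. 174.  31.] [183. 137.]
tin_center 0.72 [479.  77.  30.] [212. 238.]
tin_center 0.69 [605.  46. 155
[... 752 characters left out ...]

{'clock': 1.4, 'joints': array([-1.35259879e+00,  2.99909085e-01,  1.52099361e+00, -1.31684448e-05,
        1.32070012e+00, -6.65888425e-02]), 'qd': array([-0.0007336 ,  0.00044284,  0.00118427, -0.00115147,  0.00074852,
       -0.00176779]), 'effort': array([-2.33354192e-03, -5.31662786e+01, -3.52916229e+01,  7.07624224e-02,
        2.13535654e-02,  1.53498701e-05]), 'eef_pos': array([ 154.52339044, -527.84035028,  302.64330065]), 'eef_rot': array([-3.14158167e+00,  1.20544083e-05,  2.84789638e-01]), 'wrist_force': array([-0.47419087, -0.16318875, -0.33886912]), 'moment': array([-0.05707444,  0.01659838, -0.02818156]), 'finger_force': 0.0, 'finger_gap': 93.97647707697695}
78.39999999999999
```

View pics/1.png

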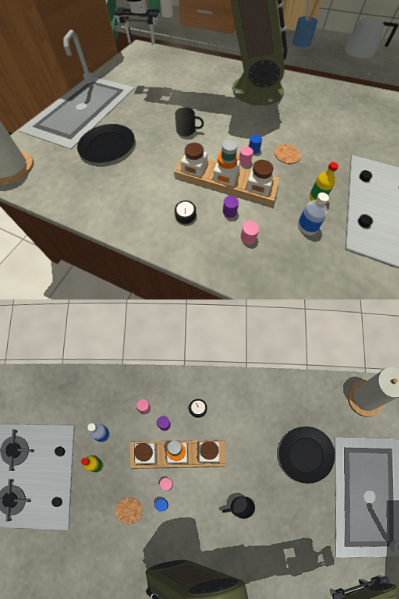

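Candidates for the tin, in scene pixels:
- Steel/green on the orange lid: (293,195)
- Blue: (328,184)
- Pink: (319,299) and about (315,200)
- Purple: (296,266)

By the description it is the green-banded one on the lid. I'll check that in a close crop.

```bash
python3 - <<'E'
from h import *
a=camera("scene")["color"][150:260,220:400]
cv2.imwrite("pics/2.png",cv2.resize(a,None,fx=4,fy=4,interpolation=cv2.INTER_CUBIC))
E
```

```text
(no output)
```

View pics/2.png

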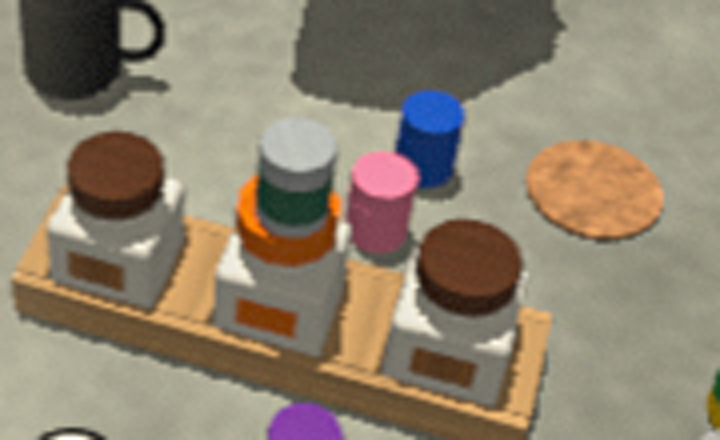

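The crop shows the steel tin with the green band on the orange lid, at crop (297,170), which is scene (294,193). The blue tin (crop 430,135) and the pink one (380,200) are look-alikes. The coaster is at crop (595,190) and is free.

>>> send_rows(series=[[[27,34,3],8,-1],[[27,34,3],8,-1],[[27,34,3],6,-1],[[27,34,3],0,-1],[[27,34,3],0,-1],[[27,34,3],0,-1],[[27,34,3],0,-1],[[27,34,3],0,-1],[[27,34,3],0,-1],[[27,34,3],0,-1],[[27,34,3],0,-1],[[27,34,3],0,-1]], squeeze=25)

```text
clock: 2.65
eef_pos: [479.4, -118.1, 339.0]
eef_rot: [3.141, -0.0, 0.669]
wrist_force: [0.7, -1.3, 0.8]
finger_gap: 94.1
finger_force: 0.0
```

>>> send_rows(series=[[[25,33,0],0,-1],[[25,33,0],0,-1],[[25,33,0],0,-1],[[25,33,0],0,-1],[[25,31,0],0,-1],[[0,0,0],0,-1]])

```text
clock: 3.25
eef_pos: [605.0, 46.4, 337.6]
eef_rot: [-3.141, 0.0, 0.672]
wrist_force: [-1.2, -0.4, -0.7]
finger_gap: 93.8
finger_force: 0.0
```

```bash
python3 - <<'E'
from h import *
a=camera("wrist")
cv2.imwrite("pics/3.png",a["color"])
find(["tin_center","cap_center"],a)
b=camera("top");find(["tin_center"],b)
s=read_state();print(s["clock"],s["eef_pos"],s["eef_rot"],np.linalg.inv(a["camera_from_world"]).round(2))
E
```

```text
tin_center 0.91 [486.  78.  29.] [184. 226.]
tin_center 0.84 [600.  45. 155.] [255. 201.]
tin_center 0.62 [711.  98.  32.] [279.  77.]
tin_center 0.57 [775. 173.  34.] [183. 136.]
tin_center 0.54 [599.  41. 155.] [224. 191.]
3.5 [603.1116177   42.21744207 338.92814321] [ 3.14137733e+00 -1.13677371e-04  6.67671633e-01] [[ 6.2000e-01 -7.6000e-01 -1.9000e-01  6.5925e+02]
 [-7.8000e-01 -6.0000e-01 -1.4000e-01  8.9050e+01]
 [-0.0000e+00  2.4000e-01 -9.7000e-01  4.2005e+02]
 [ 0.0000e+00  0.0000e+00  0.0000e+00  1.0000e+00]]
```

View pics/3.png

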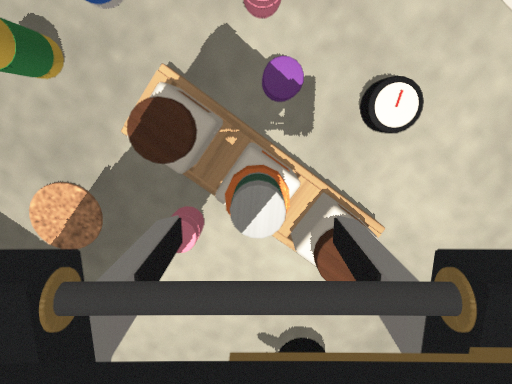

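The wrist view shows the tin's top face centred at (258,208) over the orange lid (255,190), the coaster at (67,215), and the pink tin under the left finger at (185,230) on the counter.

```bash
cat >> h.py <<'E'
def ray(u,v,z,pic):
    K=np.array([[pic["fx"],0,pic["cx"]],[0,pic["fy"],pic["cy"]],[0,0,1.]])
    n=cv2.undistortPoints(np.array([[[u,v]]],float),K,np.array(pic["dist"],float)).ravel()
    T=np.linalg.inv(pic["camera_from_world"]); d=T[:3,:3]@np.r_[n,1]; o=T[:3,3]
    return o+d*(z-o[2])/d[2]
E
python3 - <<'E'
from h import *
a=camera("wrist")
print(ray(258,208,184,a),ray(67,215,6,a)); print(px([600,43,184],a))
m=regions_of("coaster_top",a)
for r in m[:2]:
    v,u=np.nonzero(r["mask"]);print(r["confidence"],u.mean(),v.mean(),u.min(),u.max(),v.min(),v.max(),ray(u.mean(),v.mean(),6,a))
find(["coaster_top","jar_mouth","rack"],a)
E
```

```text
[601.762545    40.19335726 184.        ] [384.91279853 212.77562599   6.        ]
[254. 208.]
0.96 64.27464065708419 213.24871663244352 28 101 180 247 [384.83739261 217.07097737   6.        ]
0.72 254.90575916230367 201.02547993019198 227 282 168 232 [565.34086179  16.62538565   6.        ]
coaster_top 0.85 [380. 215.   8.] [ 63. 217.]
rack 0.32 [595. 155.  13.] [185. 122.]
```

>>> send_rows(series=[[[-2,0,-35],0,-1],[[0,0,-35],0,-1],[[0,0,-23],0,-1],[[0,0,-10],0,-1],[[0,0,0],0,0.6],[[0,0,0],0,0.6],[[0,0,0],0,0.6],[[0,0,0],0,0.6],[[0,0,0],0,0.6]], squeeze=20)

```text
clock: 4.65
eef_pos: [601.6, 43.1, 236.3]
eef_rot: [3.141, -0.001, 0.669]
wrist_force: [0.3, 0.3, 0.7]
finger_gap: 57.3
finger_force: 0.0
```

>>> send_rows(series=[[[0,0,0],0,0.6],[[0,0,0],0,0.6],[[0,0,0],0,0.6],[[0,0,0],0,0.6]])

```text
clock: 5.05
eef_pos: [601.6, 43.2, 235.8]
eef_rot: [3.141, -0.0, 0.669]
wrist_force: [-0.9, -0.1, 2.2]
finger_gap: 45.7
finger_force: 20.0
```

>>> send_rows(series=[[[0,0,10],0,0.6],[[0,0,20],0,0.6],[[0,0,15],0,0.6],[[-27,21,0],0,0.6],[[-30,24,0],0,0.6],[[-30,24,0],0,0.6],[[-30,24,0],0,0.6],[[-30,24,0],0,0.6],[[-30,24,0],0,0.6],[[-27,20,0],0,0.6],[[-14,10,0],0,0.6],[[0,0,0],0,0.6]])

```text
clock: 6.25
eef_pos: [382.3, 215.1, 281.4]
eef_rot: [3.142, -0.001, 0.671]
wrist_force: [0.4, -0.1, -1.2]
finger_gap: 45.6
finger_force: 20.0
```

```bash
python3 - <<'E'
from h import *
a=camera("wrist");b=camera("scene")
cv2.imwrite("pics/4.png",np.hstack([cv2.resize(a["color"],(400,300)),cv2.resize(b["color"][120:270,200:400],(400,300))]))
find(["coaster_top","tin_center"],a);find(["tin_center","cap_center","cap_mark"],b)
s=read_state();print(s["clock"],s["eef_pos"],s["finger_gap"])
E
```

```text
coaster_top 0.55 [382. 215.   5.] [257. 177.]
tin_center 0.76 [409.  94.  30.] [354. 227.]
tin_center 0.61 [485.  77.  32.] [412. 186.]
tin_center 0.72 [484.  73.  31.] [313. 200.]
tin_center 0.67 [384. 210. 203.] [383. 144.]
tin_center 0.59 [712.  93.  28.] [295. 266.]
tin_center 0.56 [775. 174.  32.] [320. 299.]
cap_center 0.79 [595.  41. 117.] [292. 203.]
cap_center 0.24 [600.  39.  14.] [288. 230.]
cap_mark 0.76 [620.  47. 114.] [291. 211.]
6.6 [384.02634068 213.72250973 280.55243253] 45.68955791605682
```

View pics/4.png

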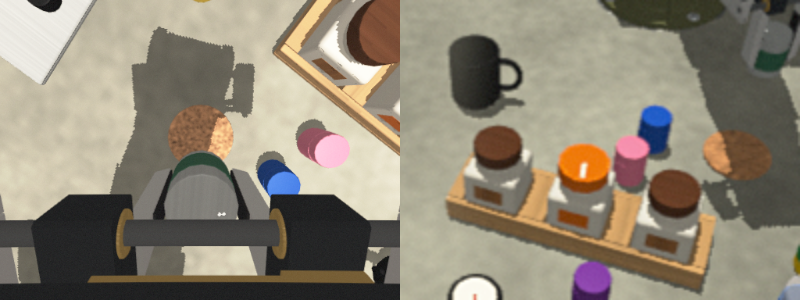

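Left half: the tin is held upright over the coaster (200,135). Right half: the lid is uncovered, with its white stripe at (583,170).

>>> send_rows(series=[[[0,0,-40],0,0.6],[[0,0,-45],0,0.6],[[0,0,-40],0,0.6],[[0,0,-20],0,0.6],[[0,0,-8],0,0.6],[[0,0,-5],0,0.6],[[0,0,-2],0,0.6],[[0,0,0],0,0.6]])

```text
clock: 7.4
eef_pos: [383.9, 214.3, 121.3]
eef_rot: [3.141, -0.001, 0.669]
wrist_force: [0.8, -0.0, -0.9]
finger_gap: 45.7
finger_force: 20.0
```

>>> send_rows(series=[[[0,0,-1],0,0.6],[[0,0,-1],0,0.6],[[0,0,-1],0,0.6],[[0,0,0],0,0.6]])

```text
clock: 7.8
eef_pos: [383.5, 214.2, 117.7]
eef_rot: [3.142, -0.0, 0.669]
wrist_force: [-0.6, 0.5, -1.0]
finger_gap: 45.8
finger_force: 20.0
```

>>> send_rows(series=[[[0,0,-0.7],0,0.6],[[0,0,0],0,0.6]])

```text
clock: 8.0
eef_pos: [383.6, 214.2, 117.0]
eef_rot: [3.142, -0.0, 0.669]
wrist_force: [0.3, 0.6, -0.6]
finger_gap: 46.2
finger_force: 20.0
```

>>> send_rows(series=[[[0,0,-0.7],0,0.6],[[0,0,0],0,0.6]])

```text
clock: 8.2
eef_pos: [383.6, 214.2, 116.9]
eef_rot: [3.142, -0.0, 0.669]
wrist_force: [-4.4, -2.7, 12.5]
finger_gap: 45.9
finger_force: 20.0
```

>>> send_rows(series=[[[0,0,0.5],0,0.6],[[0,0,0],0,-0.4],[[0,0,0],0,-0.4],[[0,0,0],0,-0.4],[[0,0,0],0,-0.4],[[0,0,10],0,-0.4],[[0,0,30],0,-0.4],[[0,0,40],0,-0.6],[[0,0,45],0,-0.8],[[0,0,45],0,-0.8],[[0,0,0],0,-0.8]])

```text
clock: 9.3
eef_pos: [384.5, 214.7, 292.8]
eef_rot: [3.139, -0.009, 0.669]
wrist_force: [-0.6, -0.1, -0.4]
finger_gap: 84.5
finger_force: 0.0
```

>>> send_rows(series=[[[30,-24,0],0,-0.8],[[32,-25,0],0,-0.8],[[32,-25,0],0,-0.8],[[32,-25,0],0,-0.8],[[32,-25,0],0,-0.8],[[32,-25,0],0,-0.8],[[20,-16,0],0,-0.8],[[5,-8,0],0,-0.8],[[0,0,0],0,-0.8]])

```text
clock: 10.2
eef_pos: [598.4, 40.5, 286.2]
eef_rot: [-3.141, 0.001, 0.668]
wrist_force: [-0.9, 0.4, -0.3]
finger_gap: 84.6
finger_force: 0.0
```

```bash
python3 - <<'E'
from h import *
a=camera("wrist");b=camera("scene")
cv2.imwrite("pics/5.png",np.hstack([cv2.resize(a["color"][90:290,140:380],(480,400)),cv2.resize(b["color"][120:270,250:400],(400,400))])[:, :800] if 0 else np.hstack([cv2.resize(a["color"][100:250,160:360],(480,360)),cv2.resize(b["color"][120:270,250:380],(312,360))]))
find(["cap_center","cap_mark","coaster_top","rack"],a);find(["tin_center"],b)
# orange lid top segmentation
hsv=cv2.cvtColor(a["color"],cv2.COLOR_BGR2HSV)
r=regions_of("cap_center",a)
for q in r[:2]:
    v,u=np.nonzero(q["mask"]);print(q["confidence"],u.mean(),v.mean(),u.min(),u.max(),v.min(),v.max())
    mm=q["mask"]&(hsv[...,1]<90)&(hsv[...,2]>150)
    v,u=np.nonzero(mm);print("white",len(u));
    if len(u)>5:
        P=np.array([ray(x,y,124,a)[:2] for x,y in zip(u,v)]);c=P.mean(0);l,V=np.linalg.eigh(np.cov((P-c).T));print(c,l,V[:,1],np.degrees(np.arctan2(V[1,1],V[0,1])),P.min(0),P.max(0))
s=read_state();print(s["clock"],s["eef_pos"],s["finger_gap"])
E
```

```text
cap_center 0.62 [596.  41. 113.] [255. 201.]
cap_mark 0.56 [627.  43. 113.] [276. 171.]
rack 0.23 [604. -79.  12.] [336. 232.]
tin_center 0.94 [481.  72.  31.] [313. 199.]
tin_center 0.88 [384. 211.  39.] [369. 188.]
tin_center 0.86 [777. 175.  31.] [320. 300.]
tin_center 0.64 [408.  92.  31.] [327. 185.]
0.64 256.58760597496973 202.96124343964473 217 296 163 242
white 235
[608.52945054  42.14519278] [ 99.59644369 261.92845679] [-0.97606524  0.21747792] 167.4390576981843 [564.2089879   16.15701529] [631.32382562  72.56034667]
10.6 [598.23918149  41.66657353 287.01271276] 84.70739401549037
```

View pics/5.png

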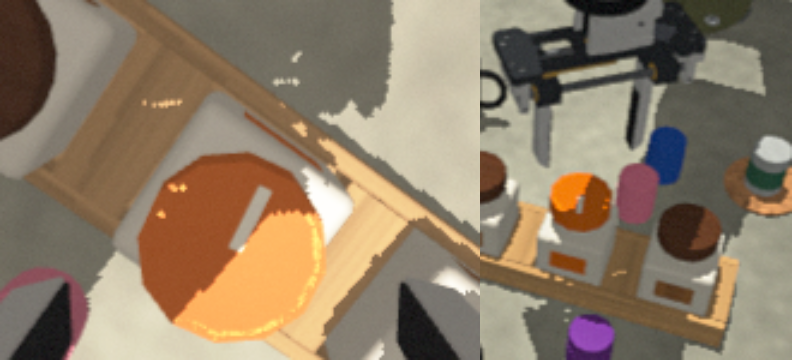

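The right half shows the tin upright on the coaster. The left half shows the lid centred near (232,248) in the crop, with its stripe running from (238,248) to (265,188).

```bash
python3 - <<'E'
from h import *
from scipy.optimize import minimize
a=camera("wrist"); im=a["color"].astype(int)
hsv=cv2.cvtColor(a["color"],cv2.COLOR_BGR2HSV)
A,B=ray(259.2,203.3,124,a)[:2],ray(270.4,178.3,124,a)[:2]
print(A,B,np.degrees(np.arctan2(*(B-A)[::-1])))
m=np.zeros(hsv.shape[:2],bool);m[170:210,248:282]=1
m&=(hsv[...,1]<130)
n,L,st,ce=cv2.connectedComponentsWithStats(m.astype(np.uint8));k=L[190,265]
print(n,st[k])
v,u=np.nonzero(L==k)
P=np.array([ray(x,y,124,a)[:2] for x,y in zip(u,v)]);c=P.mean(0);l,V=np.linalg.eigh(np.cov((P-c).T));print(c,np.sqrt(l*12),np.degrees(np.arctan2(V[1,1],V[0,1])))
# orange outline -> polygon fit on z=124 plane
o=((hsv[...,0]<20)&(hsv[...,1]>170)).astype(np.uint8);o[:, :215]=0;o[:,300:]=0;o[:158]=0;o[250:]=0
o=cv2.morphologyEx(o,cv2.MORPH_OPEN,np.ones((5,5)))
cn=max(cv2.findContours(o,cv2.RETR_EXTERNAL,cv2.CHAIN_APPROX_NONE)[0],key=cv2.contourArea)
H=cv2.convexHull(cn)[:,0];(c,r)=cv2.minEnclosingCircle(H.astype(np.float32));print("circ",c,r,ray(c[0],c[1],124,a))
hp=np.array([ray(x,y,124,a)[:2] for x,y in H]);print(hp.min(0),hp.max(0))
def sup(t): return (hp@np.array([np.cos(t),np.sin(t)])).max()-(hp@np.array([np.cos(t),np.sin(t)])).min()
for d in range(-6,30,2): print(d,round(np.mean([sup(np.radians(d+30*k)) for k in range(6)]),2),end=' | ')
E
```

```text
[598.83157524  39.89054839] [621.14316692  45.89232925] 15.056069635877979
3 [256 178  18  29 199]
[609.3474445   42.47199409] [ 5.66635851 24.85875934] -166.48974883634958
circ (255.5, 201.5) 38.347198486328125 [598.14093821  43.27415402 124.        ]
[564.71435952  29.95250797] [630.04434337  72.22995706]
-6 55.47 | -4 55.65 | -2 55.77 | 0 55.81 | 2 55.79 | 4 55.7 | 6 55.55 | 8 55.35 | 10 55.17 | 12 55.0 | 14 54.99 | 16 55.01 | 18 55.04 | 20 55.02 | 22 55.27 | 24 55.47 | 26 55.65 | 28 55.77 |
```

>>> send_rows(series=[[[-1,-1,-20],6,-0.8],[[0,0,-35],0,-0.8],[[0,0,-25],0,-0.8],[[0,0,-10],0,-0.8],[[0,0,-4],0,-0.8],[[0,0,0],0,-0.2],[[0,0,0],0,-0.2],[[0,0,0],0,-0.2],[[0,0,0],0,-0.2]], squeeze=6)

```text
clock: 11.55
eef_pos: [597.5, 40.4, 193.7]
eef_rot: [3.142, -0.001, 0.774]
wrist_force: [-3.4, 2.9, 7.0]
finger_gap: 63.8
finger_force: 6.0
```

>>> send_rows(series=[[[-0.5,0.5,0],0,-0.2],[[0,0,0],0,-0.2],[[0,0,0],0,-0.2]])

```text
clock: 11.85
eef_pos: [597.3, 40.7, 193.7]
eef_rot: [3.141, -0.001, 0.773]
wrist_force: [-1.9, 1.6, 6.0]
finger_gap: 64.2
finger_force: 6.0
```

```bash
python3 - <<'E'
from h import *
for i in range(2):
    a=camera("wrist");s=read_state();print(s["clock"],s["eef_pos"],s["eef_rot"],s["wrist_force"],s["moment"],s["finger_gap"],s["finger_force"])
E
```

```text
11.9 [597.30911413  40.71189733 193.76782271] [ 3.14060935e+00 -1.16909073e-03  7.73509783e-01] [-1.7994465   0.20298237  5.33305698] [ 0.17203962  0.35268338 -0.02042627] 64.09486089273844 5.978848810773343
11.95 [597.29596595  40.68157424 193.7525986 ] [ 3.14061749e+00 -1.10898605e-03  7.73484030e-01] [-1.57679529  0.1761449   6.04472352] [ 0.16239622  0.41088545 -0.03373807] 63.97532835965637 5.9786992985755205
```

>>> send_rows(series=[[[0,0,0],0,0],[[0,0,0],0,0],[[0,0,0],3,0],[[0,0,0],4,0],[[0,0,0],4,0],[[0,0,0],4,0]], squeeze=35)

```text
clock: 12.55
eef_pos: [597.6, 40.7, 194.1]
eef_rot: [3.139, -0.001, 1.038]
wrist_force: [0.4, -0.3, 7.2]
finger_gap: 63.4
finger_force: 35.0
```

```bash
cat > st.py <<'E'
from h import *
s=read_state();print(s["clock"],s["eef_pos"].round(1),np.degrees(s["eef_rot"]).round(1),s["wrist_force"].round(1),s["moment"].round(2),s["finger_gap"].round(1),s["finger_force"])
E
python3 st.py
```

```text
Traceback (most recent call last):
  File "st.py", line 2, in <module>
    s=read_state();print(s["clock"],s["eef_pos"].round(1),np.degrees(s["eef_rot"]).round(1),s["wrist_force"].round(1),s["moment"].round(2),s["finger_gap"].round(1),s["finger_force"])
                                                                                                                                           ^^^^^^^^^^^^^^^^^^^^^
AttributeError: 'float' object has no attribute 'round'
```

>>> send_rows(series=[[[0,0,0],5,0],[[0,0,0],5,0],[[0,0,0],5,0],[[0,0,0],5,0]])

```text
clock: 12.95
eef_pos: [597.2, 41.1, 193.8]
eef_rot: [3.141, -0.001, 1.388]
wrist_force: [-4.6, 3.5, 7.6]
finger_gap: 63.8
finger_force: 35.0
```

```bash
sed -i 's/s\["finger_gap"\].round(1)/s["finger_gap"]/' st.py; cat >> st.py <<'E'
a=camera("wrist");find(["cap_center","cap_mark"],a)
b=camera("scene");find(["cap_center","cap_mark","tin_center"],b)
cv2.imwrite("pics/6.png",np.hstack([cv2.resize(a["color"],(400,300)),cv2.resize(b["color"][150:250,230:363],(400,300))]))
E
python3 st.py
```

```text
12.95 [597.2  41.1 193.8] [ 1.799e+02 -1.000e-01  7.950e+01] [-4.6  3.5  7.6] [ 0.6   0.83 -0.12] 63.81613645823657 34.98054035939276
cap_center 0.96 [600.  41. 114.] [260. 242.]
cap_mark 0.77 [617.  59. 114.] [285. 205.]
cap_mark 0.21 [599.  40. 116.] [259. 245.]
cap_center 0.76 [601.  38. 117.] [291. 204.]
cap_center 0.36 [595.  39. 121.] [292. 202.]
cap_mark 0.62 [614.  63. 114.] [298. 211.]
tin_center 0.91 [484.  74.  30.] [314. 200.]
tin_center 0.79 [406.  93.  29.] [327. 185.]
tin_center 0.65 [387. 214.  37.] [369. 190.]
tin_center 0.59 [713.  94.  29.] [295. 266.]
```

View pics/6.png

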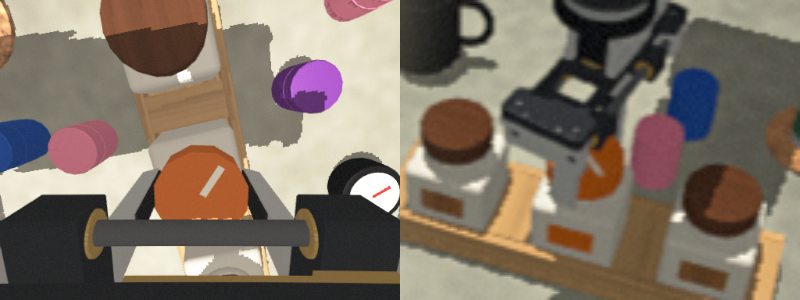

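The stripe in the left view, (212,180), now points about 47-50°, so the lid follows the gripper. The jar stays square in its socket. I'll carry on to about 70°.

>>> send_rows(series=[[[0,0,0],5,0],[[0,0,0],5,0],[[0,0,0],5,0],[[0,0,0],5,0],[[0,0,0],5,0],[[0,0,0],5,0],[[0,0,0],5,0],[[0,0,0],0,0],[[0,0,0],0,0]])

```text
clock: 14.2
eef_pos: [596.8, 40.8, 193.5]
eef_rot: [-3.141, -0.0, 1.996]
wrist_force: [-6.6, 1.2, 7.7]
finger_gap: 64.0
finger_force: 35.0
```

```bash
sed -i 's/pics\/6/pics\/7/' st.py; python3 st.py
```

```text
14.2 [596.8  40.8 193.5] [-180.    -0.   114.3] [-6.6  1.2  7.7] [0.07 1.27 0.06] 64.00789216944095 34.96328920125961
cap_center 0.69 [600.  39. 112.] [260. 244.]
cap_mark 0.7 [602.  66. 116.] [283. 207.]
cap_center 0.54 [600.  40. 115.] [291. 205.]
cap_mark 0.64 [601.  69. 111.] [302. 209.]
tin_center 0.76 [712.  95.  31.] [295. 266.]
tin_center 0.72 [774. 175.  31.] [320. 299.]
tin_center 0.71 [407.  92.  34.] [327. 184.]
tin_center 0.51 [484.  72.  30.] [313. 200.]
```

>>> send_rows(series=[[[-0.8,0.1,0],0,0],[[0,0,1],0,0],[[0,0,1],0,0],[[0,0,1],0,0],[[0,0,0],0,0]])

```text
clock: 15.05
eef_pos: [596.1, 40.8, 195.6]
eef_rot: [-3.141, -0.0, 1.995]
wrist_force: [-3.0, 2.0, 1.6]
finger_gap: 63.8
finger_force: 35.0
```

```bash
python3 st.py
```

```text
15.05 [596.1  40.8 195.6] [-180.    -0.   114.3] [-3.   2.   1.6] [ 0.08  0.54 -0.04] 63.78547847378658 34.9532965477556
cap_center 0.86 [601.  39. 115.] [261. 245.]
cap_mark 0.77 [606.  64. 118.] [289. 212.]
cap_mark 0.28 [594.  36.   8.] [252. 198.]
cap_center 0.63 [599.  40. 119.] [292. 204.]
cap_mark 0.48 [598.  68. 114.] [302. 207.]
tin_center 0.89 [772. 174.  31.] [320. 298.]
tin_center 0.8 [407.  94.  33.] [328. 184.]
tin_center 0.71 [710.  95.  28.] [296. 266.]
tin_center 0.55 [384. 212.  37.] [369. 189.]
```

View pics/7.png

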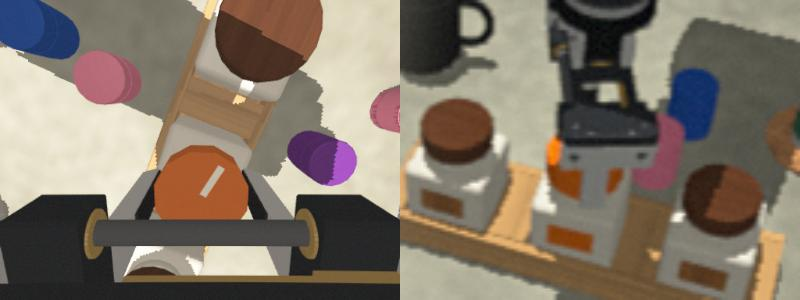

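Both views show the lid turned about 70° in the jaws, with the stripe at left (212,180) in the tool frame. The jar is still seated. The upward seal push has faded, so I'll keep lifting gently.

>>> send_rows(series=[[[0,0,1.5],0,0],[[0,0,1.5],0,0],[[0,0,2],0,0],[[0,0,0],0,0]])

```text
clock: 15.8
eef_pos: [596.3, 40.8, 201.1]
eef_rot: [3.141, 0.0, 1.995]
wrist_force: [-2.8, -0.0, -0.2]
finger_gap: 63.8
finger_force: 34.9
```

>>> send_rows(series=[[[0,0,3],0,0],[[0,0,3],0,0],[[0,0,3],0,0],[[0,0,3],0,0],[[0,0,4],0,0],[[0,0,5],0,0],[[0,0,5],0,0],[[0,0,5],0,0],[[0,0,5],0,0],[[0,0,3],0,0],[[0,0,0],0,0],[[0,0,0],0,0]])

```text
clock: 17.0
eef_pos: [596.2, 40.8, 239.6]
eef_rot: [-3.141, -0.0, 1.995]
wrist_force: [-0.1, 0.0, -0.2]
finger_gap: 63.7
finger_force: 34.9
```

```bash
cat >> st.py <<'E'
find(["jar_mouth","jar"],b,2);t=camera("top");find(["jar_mouth","cap_center"],t,2)
cv2.imwrite("pics/8.png",np.hstack([cv2.resize(a["color"],(400,300)),cv2.resize(b["color"][140:260,230:390],(400,300))]))
E
python3 st.py
```

```text
17.0 [596.2  40.8 239.6] [-180.    -0.   114.3] [-0.1  0.  -0.2] [ 0.   -0.1   0.02] 63.738165852122386 34.939378425478935
cap_center 0.84 [602.  40. 161.] [264. 247.]
cap_mark 0.56 [601.  61. 161.] [278. 213.]
cap_center 0.62 [600.  36. 164.] [291. 191.]
cap_mark 0.54 [599.  69. 156.] [304. 196.]
tin_center 0.89 [484.  76.  27.] [314. 201.]
tin_center 0.87 [778. 176.  31.] [320. 301.]
tin_center 0.64 [714.  95.  30.] [295. 266.]
tin_center 0.56 [599.  71. 157.] [305. 196.]
jar_mouth 0.78 [597.  38. 122.] [291. 202.]
jar 0.84 [601.  39.  11.] [288. 230.]
jar 0.71 [602. -75.   9.] [250. 219.]
cap_center 0.52 [602. -77.   9.] [267. 198.]
```

View pics/8.png

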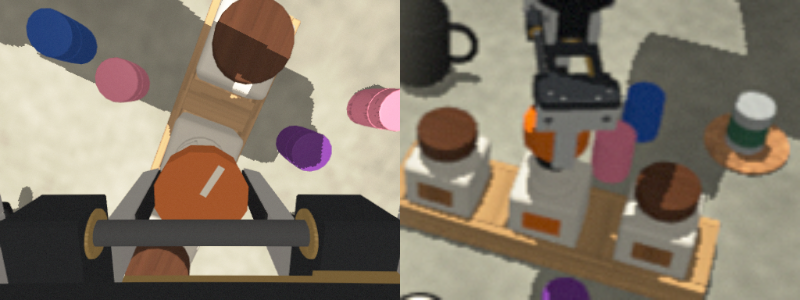

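The lid is held level about 3 cm above the bare neck (right view 545,175). The jar is seated at (550,205) and the tin stands on the coaster at (750,130).

```bash
python3 -c "
from cell import *
print(sign_off())"
```

```text
the job is handed in; nothing more can be done
None
```

The job is handed in at about 17 s: the tin stands upright on the cork coaster, and the orange lid, unscrewed by about 70°, is still held level about 3 cm straight above the mouth of the jar, which is still seated in its socket.

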